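# Unclamp the barcode scanner and hold it on a parcel's label

## Task

Turn the stand's clamp knob counterclockwise to its stop to free the barcode scanner, then draw the scanner straight up out of its socket. Tip it nose-down by 45 degrees or more and hold it in the air with its reading window pointing at the middle of the address label on the labelled parcel, about 15 cm from the label. Finish while still holding it there, steady and touching nothing but the gripper, and leave the parcels and the other things on the bench where they are.

Things in the scene. Friction and masses are not known exactly. Their poses are not given: they have to be found in the camera images.
- stand: Grey stand fixed to the bench, base 230 x 110 x 12 mm. Origin: on the bench under the socket's axis, z up; -x faces the robot's side within 0.3 rad. Socket 43 x 51 mm outside, hole 33 x 31 mm, rim at 85 mm, floor at 12 mm. Behind it a 36 mm wide clamp block, top at 73 mm, with the clamp knob at x = +130 mm. Stand, parcel and plain parcel stand side by side in any order.
- clamp_knob (a joint): Clamp knob's angle about its upright axis, rad: 0 = clamped, grows counterclockwise seen from above, stop at 1.3 = fully free; starts at 0 to 0.2. It draws a bolt out of a notch in the scanner's handle, 12 mm per rad; the handle is free from about 0.9. Stiff (0.06 N m), stays where it is left.
- knob_grip (a point): Grip point on the clamp knob's axis, 106 mm above the bench. Black knob: 46 mm disc (top at 83 mm) with an upright bar across it, 46 mm long, 14 mm thick, top at 121 mm. The frame turns with the knob; the bar's length lies 0.6 rad clockwise (seen from above) of its x axis. At joint 0 the frame is parallel to the stand's.
- scanner: Loose grey pistol-grip barcode scanner, 0.15 to 0.3 kg. Origin: centre of the handle's underside; z up the handle, window looks along -x. Handle 30 x 28 x 115 mm, notched at the back; head x -65 to +35, 46 mm wide (y), z 115 to 157 mm. Starts upright in the socket, frame parallel to the stand's, origin 12 mm above the bench; clear once drawn up 73 mm.
- head (a point): Middle of the scanner's head, in scanner coordinates (-12, 0, 136) mm; frame parallel to the scanner's. Head is 46 mm wide here.
- window (a point): Centre of the scanner's reading window (dark plate at the front of the head), in scanner coordinates (-67, 0, 136) mm; frame parallel to the scanner's, it looks along -x.
- parcel: Loose closed cardboard carton with the white address label on top, 150 (x) x 120 (y) x 70 mm, 0.9 kg. Origin: centre of its underside.
- label (a point): Middle of the white barcode label (90 x 75 mm) flat on the parcel's top, 71 mm above the bench.
- plain_parcel: Same carton without a label, 150 x 120 x 70 mm, a tape roll on it. Leave alone. Origin: centre of its underside.
- tape_roll: Bystander: brown roll of tape, 84 mm across, 45 mm high, lying on the plain parcel. Origin: underside centre.
- pen_holder: Bystander: dark pen holder, 60 x 60 mm, 110 mm high with its pens. Origin: underside centre.
- small_carton: Bystander: carton 90 x 70 x 60 mm. Origin: underside centre.
- stapler: Bystander: stapler 110 mm long (x), 34 mm wide, 40 mm high. Origin: underside centre.
- tape_measure: Bystander: black tape measure case 60 x 35 x 55 mm. Origin: underside centre.
- flat_carton: Bystander: flat carton 160 x 110 x 40 mm. Origin: underside centre.
- rubber_stamp: Bystander: wooden hand stamp, 40 mm across, 74 mm high. Origin: underside centre.
Not all that is in view belongs to the job. What is shaped like the scanner but green or red is not meant.

How it is judged:
By the outcome, as a careful person would: the job done as asked, in the order asked, and still so for the second after the job is handed in, while the arm keeps its last pose, push and grip.
It also fails if it takes over 51 s, if anything falls off the work surface, if the arm or the gripper's body presses on something with over 40 N, if the wrist force passes 120 N, or if a joint passes its speed limit or range.

## Robot

A 6-joint arm with a two-finger parallel gripper is mounted at the origin on the work surface. World frame = base frame: x ahead of the robot, y to its left, z up, the work surface at z = 0. Lengths are in mm, angles in rad, forces in N, time in s.
With the tool pointing down it reaches from about 300 to 875 mm from the base axis. Payload 6.4 kg.
Tool frame: the origin (TCP) lies midway between the tips of the shut fingers; the grasp point (between the pads) lies 19 mm behind it; z points along the fingers, y is the direction in which the jaws open and shut (so a half turn about z gives the same grasp; the last joint's range is limited). The gripper opens to 85 mm and grips with 20 to 120 N. Pads are 22 mm wide; open, the fingers measure 114 mm over their backs; the gripper's body (76 mm by 85 mm) begins 54 mm behind the grasp point. The pads swing forward as they close: fully open they stand 13 mm farther back than shut.
Start: joints at [0.996, 0.181, 1.607, -0, 1.354, -0.206], TCP at [207.275, 536.356, 231.288] pointing down, gripper open.
Joint ranges: [-2.99, 2.99], [-0.89, 2.07], [0.3, 2.58], [-1.14, 4.28], [0, 2.63], [-3.12, 3.12]. Speed limits (rad/s): [2.57, 2.57, 3.01, 3.14, 3.14, 3.14].

## Interface

Orientations are given as a unit quaternion [w, x, y, z].
In Python, from workcell import env, viewer gives the robot as it stands.
- The arm moves only by the tool step_arm, never from a script. Its argument "series" is one flat list of numbers, 6 for each row, row after row: the shift along the tool's x, y, z each as a share of 0.25 m, from -1 to 1, then the turn, a rotation vector about the tool's x, y, z each as a share of 0.5 rad, from -1 to 1. A call has 1 to 10 rows; each row shifts and turns the commanded pose from where the row before left it, along the tool's axes as they then stand; what a row does not reach is not made up. A row lasts 1/8 s, in which the tool goes at most 62.5 mm and 10.7 degrees, less where a joint would pass 70% of its speed; a pose out of reach is approached as far as the arm can. A call with a number of a shift or a turn outside -1 to 1 is refused whole. A call with a gripper value outside its range is refused whole. "grip" is the gripper's target within -1 to 1 (shut at 1, half-way at 0, fully open at -1), set as the call begins (left out, the last holds). The fingers move at their own pace and stop on an object; the grip force is fixed at half the most. Time passes only in rows, so rows that do not move let the fingers close. It gives the time, the measured TCP pose, the force and the opening at its end, in the units of the state.
- env.get_obs(): the state, without advancing time (a new reading comes with each control period).
- viewer.capture(name): name is "scene" or "side" or "wrist"; returns the picture (384x512x3 uint8, blue, green, red); there is no depth.
- viewer.camera_model(name): a dict with "fovy" (degrees; the focal length in pixels is half the picture's height over the tangent of half this angle, whatever the lens; pixels are square), "cx", "cy" (the principal point, pixels), "R" (3x3) and "t" (3): a world point X has camera coordinates R X + t. Camera axes: x right, y down, z forward; pixel columns grow to the right and rows downward; lengths in mm; the calibration is good to about 2 mm. A picture is of the moment at which its call begins: read the wrist's pose just before it. camera_model takes no time and is no camera call; for the wrist camera it gives the pose at the moment of the call.
- env.sign_off(): hands the job in, once; it reports no verdict.
The state is a dict: "t": time; "joint_positions": joint angles; "joint_velocities": joint speeds; "effort": joint torques, N m; "eef_pos": TCP position; "ee_rot": TCP orientation; "force": force on the tool from outside, world axes, zero at the start; "moment": the same for the moment, N m; "opening": finger opening in mm.
Only numpy, scipy, OpenCV 4.12 (cv2) and the standard library are available. Lean on these libraries where they do the work, as an engineer would, in place of code of your own. Each camera call takes 0.05 s, during which the arm holds its last target.

## Working session

There is one attempt and no reset: what is moved stays moved. The work goes in short steps, Python scripts to look and compute and a tool call to move; the robot and the scene stay as the last step left them, time stands still between calls to the robot, and variables do not carry over. Pictures are saved under pics/ and viewed, and the job is handed in when it is done.

Besides the shell and the picture viewer there is one more tool, called after ">>>" as name(argument=value, ...) on one line, values as JSON. step_arm: Moves the arm, as the interface text tells. Its arguments: {"type":"object","properties":{"series":{"type":"array"},"grip":{"type":"number"}},"required":["series"]}

```bash
ls; mkdir -p pics
python3 - <<'E'
from workcell import env, viewer
import cv2
print(env.get_obs())
for n in ("scene","side","wrist"):
    m=viewer.camera_model(n); print(n,m)
    cv2.imwrite(f"pics/{n}0.png",viewer.capture(n))
E
```

```text
pics
{'t': 0.0, 'joint_positions': array([ 9.95751406e-01,  1.81529281e-01,  1.60797068e+00,  1.63088887e-05,
        1.35379684e+00, -2.06305065e-01]), 'joint_velocities': array([ 0.00050709,  0.00088463,  0.00047562, -0.00156006,  0.00154122,
       -0.00081486]), 'effort': array([ 8.36137897e-04, -4.44853091e+01, -3.51345563e+01, -1.67261069e-04,
        8.90046969e-03, -1.83922744e-06]), 'eef_pos': array([206.93974591, 535.9018375 , 230.40879768]), 'ee_rot': array([-3.31842358e-04,  1.83328842e-01,  9.83051275e-01, -7.84840208e-04]), 'force': array([-0.55285341, -0.2781865 , -0.70086282]), 'moment': array([ 0.00343494,  0.01419403, -0.03165751]), 'opening': 85.76789747167227}
scene {'fovy': 43.29100820088295, 'cx': 253.71451775966045, 'cy': 192.2580013960386, 'R': array([[-0.82531045,  0.56422564,  0.02262924],
       [ 0.28288722,  0.4478065 , -0.84820054],
       [-0.48871002, -0.69362725, -0.52919161]]), 't': array([ 389.27821007,  -33.56070115, 1881.37334243])}
side {'fovy': 51.282965024023056, 'cx': 256.2135542308187, 'cy': 192.5841447864322, 'R': array([[ 0.73116886, -0.68219551,  0.00117502],
       [-0.36069541, -0.38804978, -0.8481251 ],
       [ 0.57904311,  0.61969884, -0.5297947 ]]), 't': array([-363.16073182,  264.475409  ,  973.41569978])}
wrist {'fovy': 66.15401118651457, 'cx': 250.72990976915673, 'cy': 185.15961315707756, 'R': array([[ 0.36080446,  0.93263717, -0.00283881],
       [ 0.89738226, -0.34633333,  0.27341964],
       [ 0.25401814, -0.10119852, -0.96189066]]), 't': array([-574.1252853 ,  -35.49330734,  379.64013488])}
```

View pics/scene0.png

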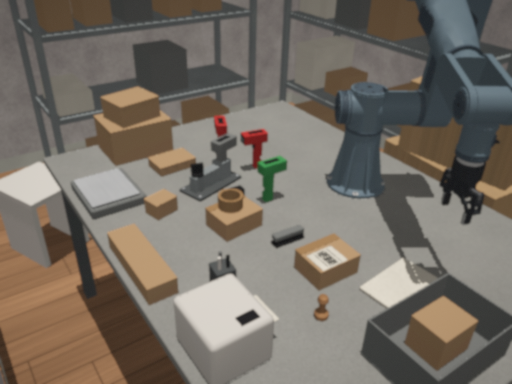

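View pics/side0.png

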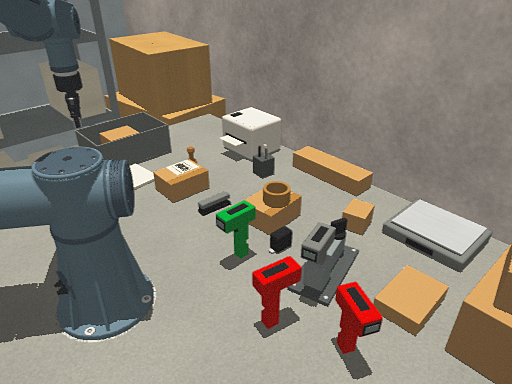

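View pics/wrist0.png

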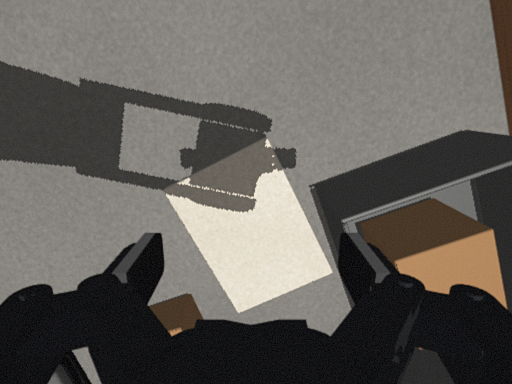

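The grey scanner, at scene (222,150) and side (318,243), sits in the grey stand and matches the description. The green one (scene (271,178)) and the two red ones (scene (255,147) and (220,125)) are decoys. I'll enlarge both views to confirm.

```bash
cat > h.py <<'E'
import numpy as np, cv2
from workcell import env, viewer
def cam(n):
    m=viewer.camera_model(n); f=192/np.tan(np.radians(m["fovy"])/2)
    return f,m["cx"],m["cy"],np.array(m["R"]),np.array(m["t"])
def proj(n,X,c=None):
    f,cx,cy,R,t=c or cam(n); p=np.atleast_2d(X)@R.T+t
    return np.c_[f*p[:,0]/p[:,2]+cx,f*p[:,1]/p[:,2]+cy]
def back(n,u,v,z,c=None):
    f,cx,cy,R,t=c or cam(n); d=R.T@np.array([(u-cx)/f,(v-cy)/f,1]); o=-R.T@t
    return o+d*(z-o[2])/d[2]
def crop(img,x0,y0,w,h,s,name):
    c=cv2.resize(img[y0:y0+h,x0:x0+w],None,fx=s,fy=s,interpolation=cv2.INTER_CUBIC); cv2.imwrite(name,c)
E
python3 - <<'E'
from h import *
s=cv2.imread("pics/scene0.png"); d=cv2.imread("pics/side0.png")
crop(s,170,105,130,100,6,"pics/c1.png")
crop(d,270,195,110,120,5,"pics/c2.png")
crop(s,270,215,110,85,7,"pics/c3.png")
crop(d,140,140,100,75,8,"pics/c4.png")
E
```

```text
(no output)
```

View pics/c1.png

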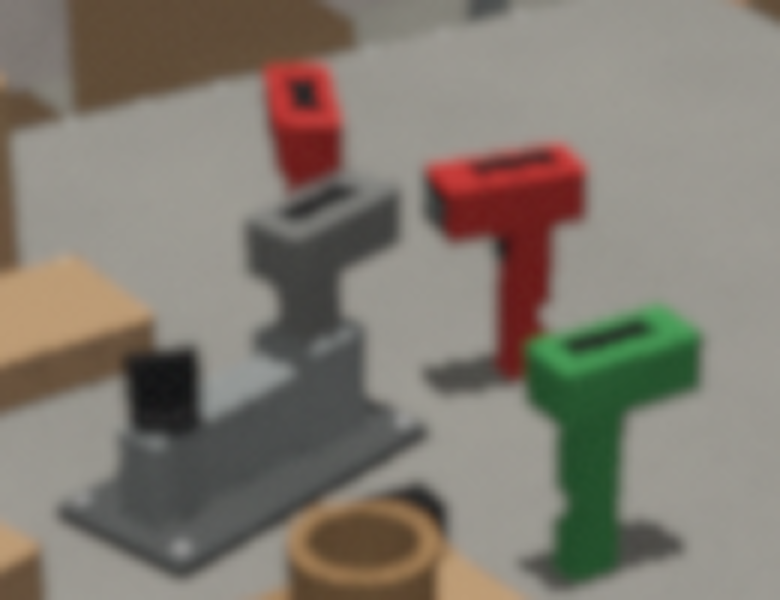

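View pics/c2.png

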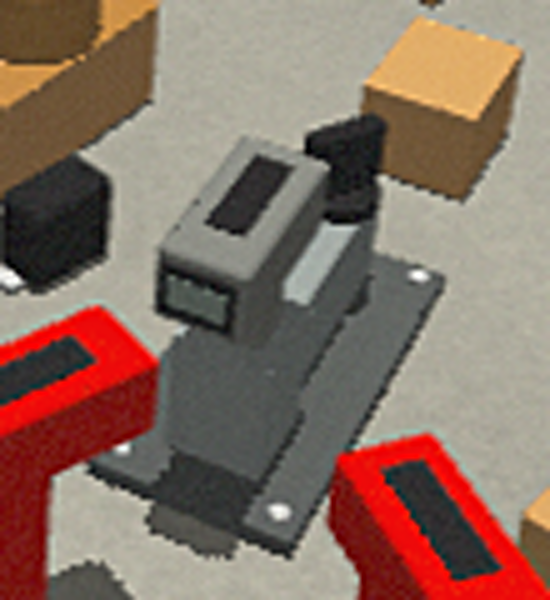

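View pics/c3.png

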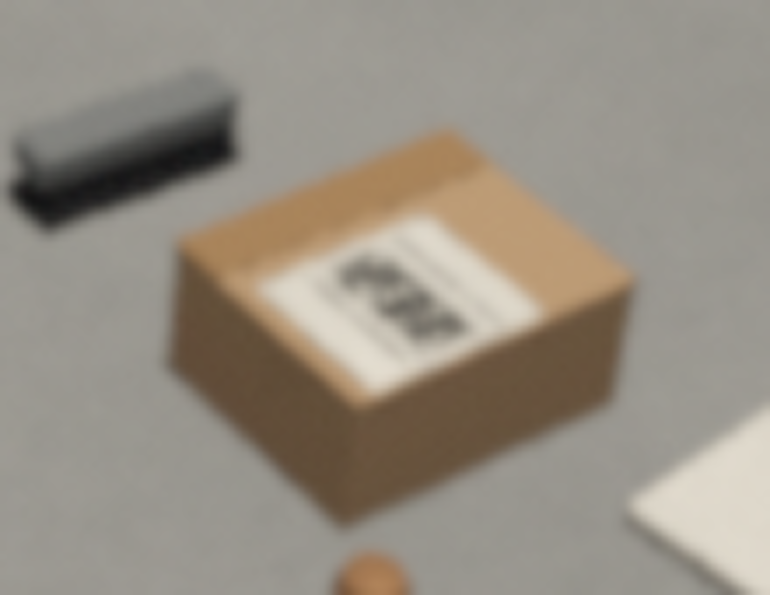

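View pics/c4.png

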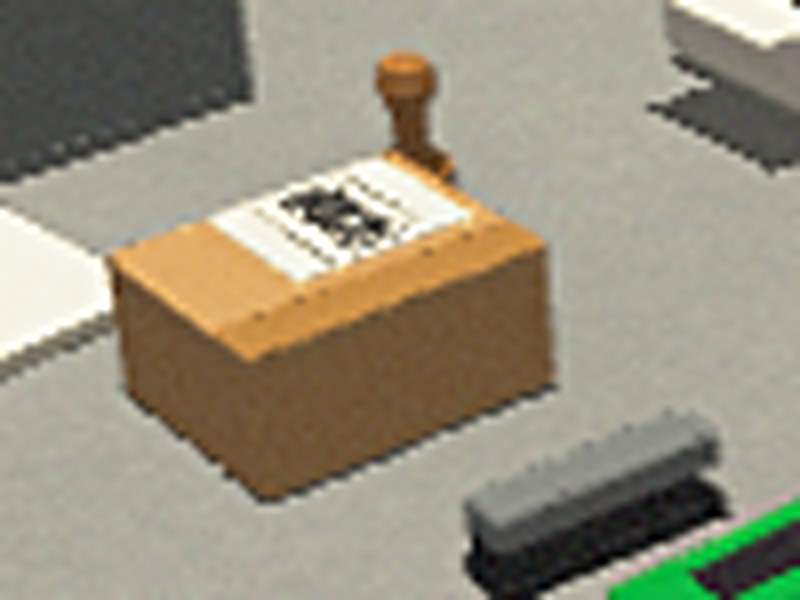

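```bash
cat > fit.py <<'E'
from h import *
from scipy.optimize import least_squares
S=cam("scene"); D=cam("side")
c1=lambda u,v:(170+(u+.5)/6-.5,105+(v+.5)/6-.5)
c2=lambda u,v:(270+(u+.5)/5-.5,195+(v+.5)/5-.5)
c3=lambda u,v:(270+(u+.5)/7-.5,215+(v+.5)/7-.5)
c4=lambda u,v:(140+(u+.5)/8-.5,140+(v+.5)/8-.5)
def tr(p,P):
    c,s=np.cos(p[2]),np.sin(p[2]); P=np.array(P,float)
    return np.array([p[0]+c*P[0]-s*P[1],p[1]+s*P[0]+c*P[1],P[2]])
# stand: entries (cam, pixel, local (x,y,z), base?)
O=[(S,c1(248,222),(35,23,169),0),(S,c1(400,187),(-65,23,169),0),(S,c1(297,240),(35,23,169),0)][1:2]
O=[(S,c1(60,512),(0,-1,0),1),(S,c1(182,574),(0,1,0),1),(S,c1(425,433),(0,1,0),2),
   (D,c2(293,552),(0,-1,0),2),(D,c2(443,283),(0,-1,0),1),
   (D,c2(160,250),(-65,23,169),0),(D,c2(247,280),(-65,-23,169),0),(D,c2(330,165),(35,-23,169),0),(D,c2(243,136),(35,23,169),0),
   (S,c1(247,222),(35,-23,169),0),(S,c1(296,240),(35,23,169),0),(S,c1(400,187),(-65,23,169),0)]
def loc(o,b):
    x,y,z=o[2]
    if o[3]: return ((b+115 if o[3]==1 else b-115),55*y,6)
    return o[2]
def res(p): return np.concatenate([(proj(0,tr(p,loc(o,p[3])),o[0])[0]-o[1]) for o in O])
x0=back(0,*c1(310,380),12,S)
r=least_squares(res,[x0[0],x0[1],0,60],loss='soft_l1'); print("stand",r.x,np.round(r.fun.reshape(-1,2),1).tolist())
P=[(D,c4(108,258),(-1,-1)),]
# parcel: top corners, label corners triangulated via plane
def pl(c,pts,z): return np.array([back(0,*q,z,c)[:2] for q in pts])
lS=pl(S,[c3(258,285),c3(420,214),c3(545,308),c3(375,394)],71); lD=pl(D,[c4(210,217),c4(300,282),c4(477,214),c4(380,152)],71)
pS=pl(S,[c3(180,243),c3(445,130),c3(635,280),c3(355,408)],70); pD=pl(D,[c4(108,255),c4(248,360),c4(548,245),c4(388,155)],70)
for a in (lS,lD,pS,pD): print(a.round().tolist(),a.mean(0).round(1))
sp=proj(0,tr(r.x,(130,0,106)),S),proj(0,tr(r.x,(130,0,106)),D);print(sp)
# knob bar top corners
print("bar scene",[back(0,*c1(*q),121,S)[:2].round(1) for q in [(125,352),(198,347)]],"side",[back(0,*c2(*q),121,D)[:2].round(1) for q in [(305,135),(383,118),(375,114),(330,142)]], "fit axis",tr(r.x,(130,0,121)))
E
python3 fit.py
```

```text
stand [ 4.14345672e+02 -3.09582782e+02  2.97590292e-01  6.09385788e+01] [[-1.1, 0.1], [-0.0, 0.2], [0.4, -0.5], [-0.1, 0.4], [-0.1, -0.3], [-1.2, -0.3], [0.7, 0.4], [0.2, -0.5], [-0.5, -0.4], [-1.1, -1.2], [-0.0, -0.6], [0.3, -0.5]]
[[496.0, 301.0], [408.0, 302.0], [406.0, 377.0], [500.0, 379.0]] [452.4 339.7]
[[413.0, 377.0], [410.0, 301.0], [501.0, 300.0], [504.0, 378.0]] [456.9 339.2]
[[505.0, 261.0], [357.0, 263.0], [361.0, 383.0], [511.0, 380.0]] [433.6 321.6]
[[363.0, 379.0], [359.0, 263.0], [508.0, 257.0], [506.0, 375.0]] [433.9 318.5]
(array([[196.7658643 , 166.64530296]]), array([[337.64527109, 224.87006456]]))
bar scene [array([ 558.3, -281.5]), array([ 518.3, -263.9])] side [array([ 519.2, -261.4]), array([ 561.6, -280.1]), array([ 561.5, -275. ]), array([ 523.8, -274.1])] fit axis [ 538.63163021 -271.46453656  121.        ]
```

Both crops confirm the grey scanner is clamped in the grey stand, with its window towards the robot, and the labelled carton stands alone. The stand fits to better than 1 px (origin about (414,-310), yaw 0.298). The label centre is about (455,339). Next I check the neighbours and start moving.

Run:
```python
from h import *
for n,c,u,v,z in [("red1 near top L","side",253,272,157),("red1 top R","side",300,262,157),("red1 foot","side",270,325,0),("red2 a","side",337,287,157),("red2 b","side",365,283,157),("red2 c","side",381,318,157),("red2 foot","side",348,350,0),("green top","side",236,215,157),("green foot","side",241,253,0),("tape roll","side",277,185,115),("small carton near","side",361,233,0),("small carton top","side",345,205,60),("tape meas","side",281,230,55),("stamp","side",191,150,74),("printer near top","side",244,133,150),("printer foot","side",244,158,0),("stamp sc","scene",322,297,74),("printer sc top","scene",252,283,150),("printer slot","scene",275,318,60),("pen","scene",222,262,100),("box","scene",368,325,90)]:
    print(n,back(c,u,v,z).round())
```

```text
red1 near top L [ 216. -290.  157.]
red1 top R [ 311. -337.  157.]
red1 foot [ 240. -321.    0.]
red2 a [ 310. -436.  157.]
red2 b [ 361. -468.  157.]
red2 c [ 306. -539.  157.]
red2 foot [ 316. -482.    0.]
green top [ 325. -109.  157.]
green foot [356. -88.   0.]
tape roll [557. -28. 115.]
small carton near [ 681. -265.    0.]
small carton top [ 691. -190.   60.]
tape meas [ 462. -139.   55.]
stamp [552. 422.  74.]
printer near top [691. 274. 150.]
printer foot [751. 345.   0.]
stamp sc [572. 456.  74.]
printer sc top [742. 382. 150.]
printer slot [708. 437.  60.]
pen [733. 225. 100.]
box [555. 598.  90.]
```

>>> step_arm(series=[0, 0, -0.24, 0, 0, 0.37, 0, 0, -0.24, 0, 0, 0.37, 0, 0, 0, 0, 0, 0.37, 0, 0, 0, 0, 0, 0.37, 0, 0, 0, 0, 0, 0.37, 0, 0, 0, 0, 0, 0.37, 0, 0, 0, 0, 0, 0.37, 0, 0, 0, 0, 0, 0.37, 0, 0, 0, 0, 0, 0.37, 0, 0, 0, 0, 0, 0.37], grip=-1)

```text
t: 1.4
eef_pos: [207.2, 536.2, 350.8]
ee_rot: [0.0, 0.897, 0.442, -0.0]
force: [0.4, 0.1, -0.6]
opening: 85.7
```

>>> step_arm(series=[0, 0, 0, 0, 0, 0.37, 0, 0, 0, 0, 0, 0.37, 0, 0, 0, 0, 0, 0.37, 0, 0, 0, 0, 0, 0.37, 0, 0, 0, 0, 0, 0.37, 0, 0, 0, 0, 0, 0.37, 0, 0, 0, 0, 0, 0])

```text
t: 2.28
eef_pos: [207.2, 536.2, 350.9]
ee_rot: [0.0, 0.996, -0.093, -0.0]
force: [-0.4, 0.7, -0.1]
opening: 85.7
```

>>> step_arm(series=[0.127, 0.195, 0, 0, 0, 0, 0.127, 0.195, 0, 0, 0, 0, 0.127, 0.195, 0, 0, 0, 0, 0.127, 0.195, 0, 0, 0, 0, 0.127, 0.195, 0, 0, 0, 0, 0.127, 0.195, 0, 0, 0, 0, 0.127, 0.195, 0, 0, 0, 0, 0.127, 0.195, 0, 0, 0, 0])

```text
t: 3.28
eef_pos: [384.5, 104.1, 351.5]
ee_rot: [-0.0, 0.996, -0.091, 0.0]
force: [1.5, 0.1, 0.1]
opening: 85.4
```

>>> step_arm(series=[0.127, 0.195, 0, 0, 0, 0, 0.127, 0.195, 0, 0, 0, 0, 0.127, 0.195, 0, 0, 0, 0, 0.127, 0.195, 0, 0, 0, 0, 0.127, 0.195, 0, 0, 0, 0, 0.127, 0.195, 0, 0, 0, 0, 0, 0, 0.1, 0, 0, 0, 0, 0, 0.1, 0, 0, 0, 0, 0, 0, 0, 0, 0])

```text
t: 4.4
eef_pos: [515.8, -216.4, 298.8]
ee_rot: [-0.001, 0.996, -0.092, -0.002]
force: [-0.4, 0.5, -0.2]
opening: 85.7
```

Run:
```python
from h import *
np.set_printoptions(suppress=True)
o=env.get_obs(); print(o["t"],o["eef_pos"].round(1),o["ee_rot"].round(3),o["joint_positions"].round(2))
im=viewer.capture("wrist"); cv2.imwrite("pics/w1.png",im)
S=(414.3,-309.6,.2976)
for X in [(538.6,-271.5,121),(538.6,-271.5,83)]: print(proj("wrist",X))
```

```text
4.4 [ 515.8 -216.4  298.8] [-0.001  0.996 -0.092 -0.002] [-0.61  0.1   1.56 -0.    1.49  1.15]
[[296.77794431 137.1346968 ]]
[[292.0442917  133.44412968]]
```

View pics/w1.png

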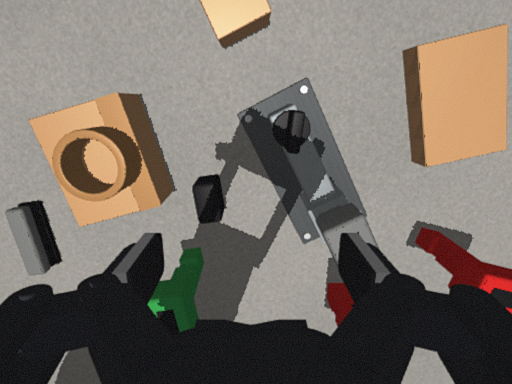

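Run:
```python
from h import *
crop(cv2.imread("pics/w1.png"),260,95,70,70,8,"pics/c5.png")
```

```text
(no output)
```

View pics/c5.png

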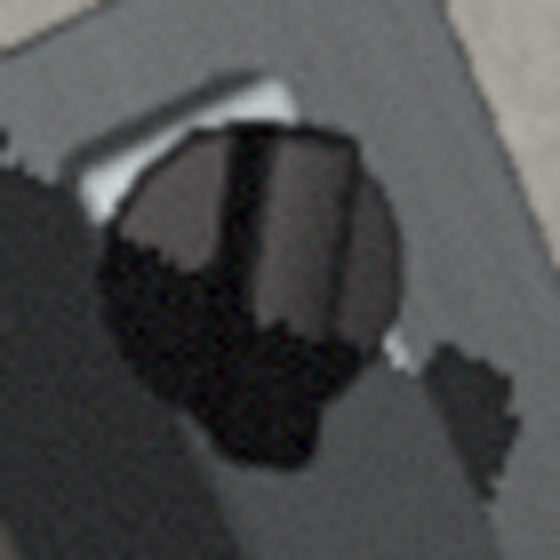

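Run:
```python
from h import *
p=lambda u,v:back("wrist",260+(u+.5)/8-.5,95+(v+.5)/8-.5,121)[:2]
A,B,C,D=p(357,145),p(333,325),p(272,140),p(252,310)
for a,b in((A,B),(C,D)): d=a-b; print(a.round(1),b.round(1),np.arctan2(d[1],d[0]))
d=(A-C);print(np.linalg.norm(d),(A+C)/2,np.arctan2(d[1],d[0]))
m=(A+C)/2; u=(A-B)/np.linalg.norm(A-B); print("axis",m-23*u)
```

```text
[ 562.7 -282.9] [ 539.8 -276.5] -0.27225464039726555
[ 565.4 -271.9] [ 543.8 -266. ] -0.2661068077446732
11.33630067362786 [ 564.0886427  -277.39881103] -1.8127396378660747
axis [ 541.93580023 -271.21402561]
```

>>> step_arm(series=[0, 0, 0, 0, 0, 0.15, 0.15, 0.188, 0, 0, 0, 0, 0, 0, 0.2, 0, 0, 0, 0, 0, 0.2, 0, 0, 0, 0, 0, 0.2, 0, 0, 0, 0, 0, 0.16, 0, 0, 0, 0, 0, 0.04, 0, 0, 0, 0, 0, 0, 0, 0, 0])

```text
t: 5.45
eef_pos: [541.8, -272.5, 102.6]
ee_rot: [0.0, 0.991, -0.13, 0.001]
force: [1.0, -0.1, 0.5]
opening: 85.7
```

Run:
```python
from h import *
np.set_printoptions(suppress=True)
o=env.get_obs(); print(o["t"],o["eef_pos"].round(1),o["ee_rot"].round(3),o["joint_positions"].round(2),o["force"].round(1))
im=viewer.capture("wrist"); crop(im,100,130,300,220,2.6,"pics/w2.png")
```

```text
5.45 [ 541.8 -272.5  102.6] [ 0.     0.991 -0.13   0.001] [-0.66  0.39  1.62 -0.    1.13  1.17] [ 1.  -0.1  0.5]
```

View pics/w2.png

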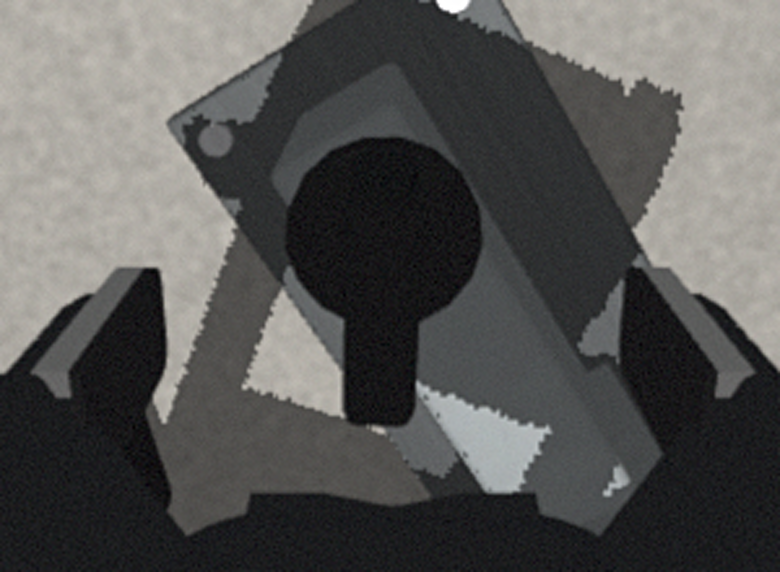

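>>> step_arm(series=[-0.008, -0.002, 0.03, 0, 0, 0, 0, 0, 0.015, 0, 0, 0, 0, 0, 0, 0, 0, 0])

```text
t: 5.88
eef_pos: [539.1, -271.0, 90.1]
ee_rot: [-0.0, 0.991, -0.131, -0.0]
force: [0.2, 0.3, -0.1]
opening: 85.3
```

>>> step_arm(series=[0, 0, 0, 0, 0, 0, 0, 0, 0, 0, 0, 0, 0, 0, 0, 0, 0, 0, 0, 0, 0, 0, 0, 0, 0, 0, 0, 0, 0, 0, 0, 0, 0, 0, 0, 0, 0, 0, 0, 0, 0, 0], grip=1)

```text
t: 6.75
eef_pos: [539.4, -269.9, 90.3]
ee_rot: [-0.001, 0.991, -0.131, -0.0]
force: [-0.6, 5.8, 4.4]
opening: 13.1
```

>>> step_arm(series=[0, 0, 0, 0, 0, -0.2, 0, 0, 0, 0, 0, -0.3, 0, 0, 0, 0, 0, -0.3, 0, 0, 0, 0, 0, -0.3, 0, 0, 0, 0, 0, -0.3, 0, 0, 0, 0, 0, -0.3, 0, 0, 0, 0, 0, -0.3, 0, 0, 0, 0, 0, -0.3, 0, 0, 0, 0, 0, 0])

```text
t: 7.88
eef_pos: [540.6, -273.1, 90.4]
ee_rot: [0.002, 0.903, 0.43, 0.001]
force: [6.0, -6.8, -5.8]
opening: 13.0
```

Run:
```python
from h import *
np.set_printoptions(suppress=True)
o=env.get_obs(); print(o["t"],o["eef_pos"].round(1),o["ee_rot"].round(3),2*np.arctan2(o["ee_rot"][2],o["ee_rot"][1]),o["joint_positions"].round(2),o["force"].round(1),o["moment"].round(3))
```

```text
7.875 [ 540.6 -273.1   90.4] [0.002 0.903 0.43  0.001] 0.8890943014401335 [-0.66  0.4   1.64 -0.    1.1   0.02] [ 6.  -6.8 -5.8] [-0.952 -0.782  0.051]
```

>>> step_arm(series=[0, 0, 0, 0, 0, -0.16, 0, 0, 0, 0, 0, 0, 0, 0, 0, 0, 0, 0])

```text
t: 8.25
eef_pos: [540.8, -273.2, 90.4]
ee_rot: [0.003, 0.885, 0.465, 0.001]
force: [6.2, -6.4, -7.2]
opening: 13.1
```

```bash
cat > st.py <<'E'
from h import *
np.set_printoptions(suppress=True)
o=env.get_obs(); print(o["t"],o["eef_pos"].round(1),o["ee_rot"].round(3),2*np.arctan2(o["ee_rot"][2],o["ee_rot"][1]),o["joint_positions"].round(2),o["force"].round(1),o["moment"].round(3),o["opening"])
E
python3 st.py
```

```text
8.25 [ 540.8 -273.2   90.4] [0.003 0.885 0.465 0.001] 0.9673631223828356 [-0.66  0.4   1.64 -0.    1.1  -0.06] [ 6.2 -6.4 -7.2] [-1.052 -0.963  0.063] 13.114886922944159
```

>>> step_arm(series=[0, 0, 0, 0, 0, -0.08, 0, 0, 0, 0, 0, 0, 0, 0, 0, 0, 0, 0])

```text
t: 8.62
eef_pos: [540.8, -273.2, 90.4]
ee_rot: [0.003, 0.876, 0.482, 0.001]
force: [7.3, -6.1, -6.2]
opening: 13.7
```

```bash
python3 st.py
```

```text
8.625 [ 540.8 -273.2   90.4] [0.003 0.876 0.482 0.001] 1.0060151356999971 [-0.66  0.4   1.64 -0.    1.1  -0.1 ] [ 7.3 -6.1 -6.2] [-1.056 -1.009 -0.547] 13.66888472632668
```

The moment jump to 0.55 N·m with no matching rotation means the knob has reached its stop. Release and rise.

>>> step_arm(series=[0, 0, 0, 0, 0, 0, 0, 0, 0, 0, 0, 0, 0, 0, 0, 0, 0, 0, 0, 0, 0, 0, 0, 0, 0, 0, 0, 0, 0, 0], grip=-1)

```text
t: 9.25
eef_pos: [539.2, -271.0, 90.1]
ee_rot: [0.0, 0.876, 0.483, 0.0]
force: [-0.0, 0.5, 0.2]
opening: 85.2
```

>>> step_arm(series=[0, 0, -0.1, 0, 0, 0, 0, 0, -0.2, 0, 0, 0, 0, 0, -0.2, 0, 0, 0, 0, 0, -0.2, 0, 0, 0, 0, 0, 0, 0, 0, 0])

```text
t: 9.88
eef_pos: [541.4, -272.6, 270.8]
ee_rot: [0.005, 0.876, 0.483, 0.002]
force: [0.2, -0.1, -0.5]
opening: 85.6
```

```bash
python3 st.py
python3 - <<'E'
from h import *
im=viewer.capture("wrist"); cv2.imwrite("pics/w3.png",im)
for h in [(35,23),(35,-23),(-65,23),(-65,-23)]:
    c,s=np.cos(.2976),np.sin(.2976); print(h,proj("wrist",(414.3+c*h[0]-s*h[1],-309.6+s*h[0]+c*h[1],169)).round(1))
E
```

```text
9.875 [ 541.4 -272.6  270.8] [0.005 0.876 0.483 0.002] 1.0079947421192228 [-0.66  0.21  1.49  0.    1.43 -0.1 ] [ 0.2 -0.1 -0.5] [-0.042 -0.012  0.067] 85.55228430039332
(35, 23) [[160.8 247.5]]
(35, -23) [[201.  276.5]]
(-65, 23) [[100.3 318.1]]
(-65, -23) [[139.4 343. ]]
```

View pics/w3.png

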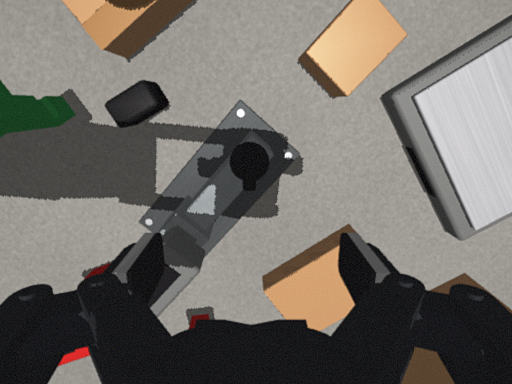

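>>> step_arm(series=[0, 0, 0, 0, 0, 0.355, 0, 0, 0, 0, 0, 0.355, 0, 0, 0, 0, 0, 0.355, 0, 0, 0, 0, 0, 0.355, -0.188, 0, 0, 0, 0, 0, -0.188, 0, 0, 0, 0, 0, -0.187, 0, 0, 0, 0, 0, 0, 0, 0, 0, 0, 0, 0, 0, 0, 0, 0, 0])

```text
t: 11.05
eef_pos: [404.5, -312.0, 264.0]
ee_rot: [-0.001, 0.989, 0.148, -0.0]
force: [0.1, 0.4, 1.1]
opening: 85.3
```

```bash
python3 st.py
python3 - <<'E'
from h import *
im=viewer.capture("wrist"); crop(im,100,130,300,220,2.6,"pics/w4.png")
S=viewer.capture("scene"); crop(S,170,90,130,110,5,"pics/s4.png")
for h in [(35,23),(35,-23),(-65,23),(-65,-23)]:
    c,s=np.cos(.2976),np.sin(.2976); print(h,((proj("wrist",(414.3+c*h[0]-s*h[1],-309.6+s*h[0]+c*h[1],169))-[100,130])*2.6).round(1))
E
```

```text
11.05 [ 404.5 -312.   264. ] [-0.001  0.989  0.148 -0.   ] 0.2970782153636834 [-0.89  0.01  1.73  0.    1.41  0.38] [0.1 0.4 1.1] [-0.045 -0.031 -0.024] 85.31030552640561
(35, 23) [[319.7  10.1]]
(35, -23) [[469.2  10.2]]
(-65, 23) [[327.  304.1]]
(-65, -23) [[461.  304.2]]
```

View pics/w4.png

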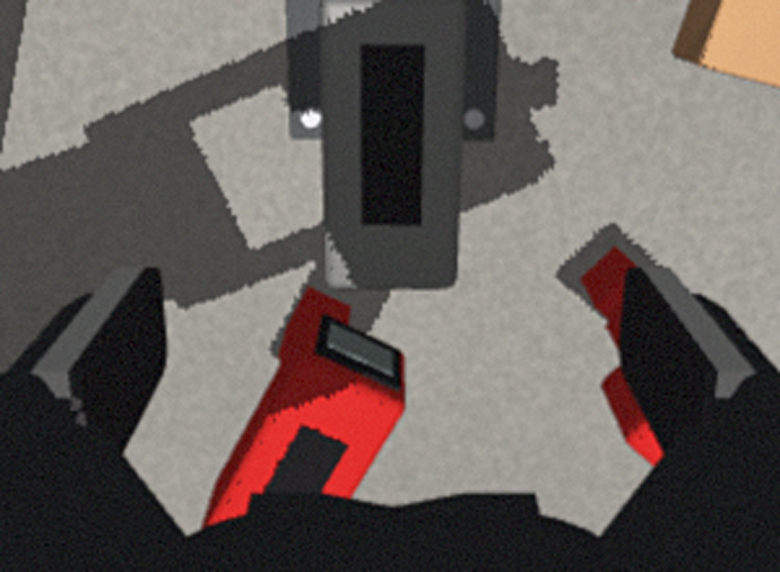

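View pics/s4.png

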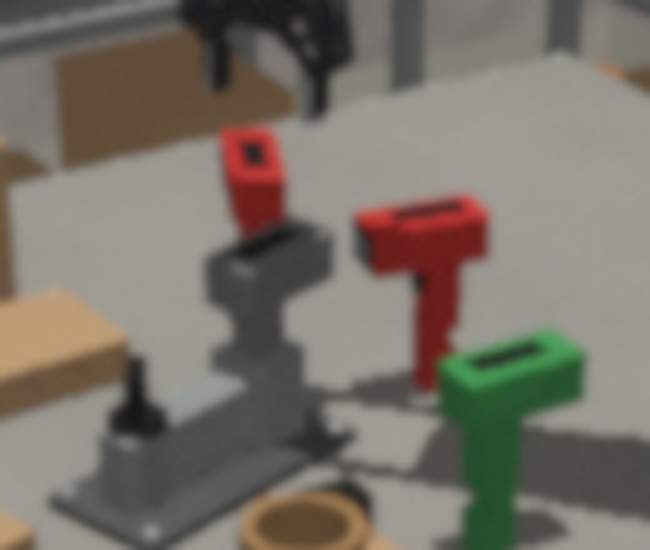

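>>> step_arm(series=[0.02, 0, 0.2, 0, 0, 0, 0, 0, 0.2, 0, 0, 0, 0, 0, 0.1, 0, 0, 0, 0, 0, 0.04, 0, 0, 0, 0, 0, 0, 0, 0, 0, 0, 0, 0, 0, 0, 0])

```text
t: 11.9
eef_pos: [410.4, -311.6, 131.4]
ee_rot: [0.001, 0.989, 0.149, 0.001]
force: [0.2, -0.3, 0.2]
opening: 85.4
```

```bash
python3 st.py
python3 - <<'E'
from h import *
im=viewer.capture("wrist"); cv2.imwrite("pics/w5.png",im)
S=viewer.capture("side"); crop(S,240,130,160,150,4,"pics/s5.png")
E
```

```text
11.9 [ 410.4 -311.6  131.4] [0.001 0.989 0.149 0.001] 0.29821163890988583 [-0.88  0.16  1.85  0.    1.13  0.39] [ 0.2 -0.3  0.2] [-0.029  0.063 -0.084] 85.3525214110187
```

View pics/w5.png

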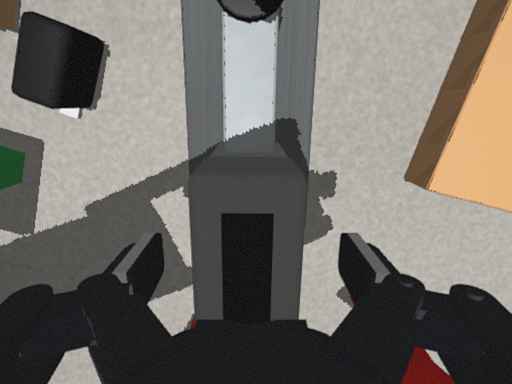

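View pics/s5.png

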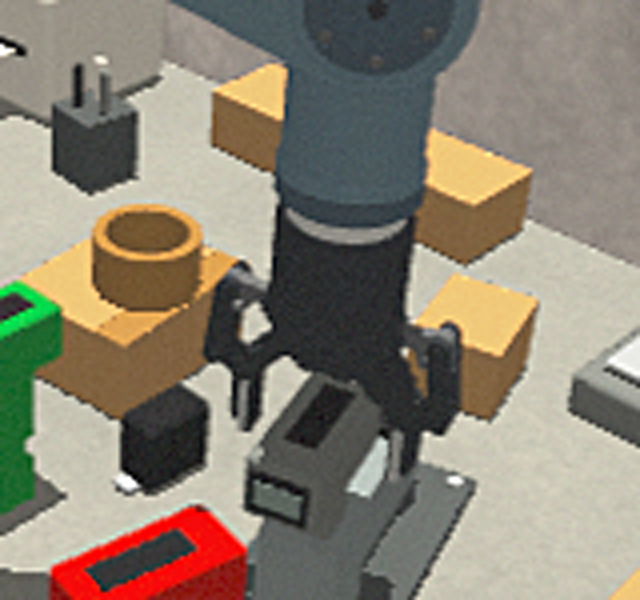

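The fingers straddle the grey head: its centre is at column 248, with the fingers centred at 251. Close and lift.

>>> step_arm(series=[0, 0, 0, 0, 0, 0, 0, 0, 0, 0, 0, 0, 0, 0, 0, 0, 0, 0, 0, 0, 0, 0, 0, 0, 0, 0, 0, 0, 0, 0, 0, 0, 0, 0, 0, 0], grip=1)

```text
t: 12.75
eef_pos: [409.6, -311.1, 130.5]
ee_rot: [0.0, 0.989, 0.148, 0.0]
force: [-0.3, 1.1, 6.0]
opening: 45.4
```

>>> step_arm(series=[0, 0, -0.04, 0, 0, 0, 0, 0, -0.06, 0, 0, 0, 0, 0, 0, 0, 0, 0])

```text
t: 13.12
eef_pos: [410.1, -311.6, 156.7]
ee_rot: [0.001, 0.989, 0.148, 0.001]
force: [0.4, -0.9, -2.3]
opening: 45.4
```

```bash
python3 st.py
```

```text
13.125 [ 410.1 -311.6  156.7] [0.001 0.989 0.148 0.001] 0.29784646919829083 [-0.88  0.13  1.83  0.    1.18  0.39] [ 0.4 -0.9 -2.3] [-0.005 -0.006  0.002] 45.37378269333235
```

>>> step_arm(series=[0, 0, -0.1, 0, 0, 0, 0, 0, -0.12, 0, 0, 0, 0, 0, -0.16, 0, 0, 0, 0, 0, -0.2, 0, 0, 0, 0, 0, -0.2, 0, 0, 0, 0, 0, 0, 0, 0, 0])

```text
t: 13.88
eef_pos: [410.8, -312.5, 355.0]
ee_rot: [0.004, 0.989, 0.148, 0.002]
force: [-0.4, -0.8, -4.1]
opening: 45.5
```

```bash
python3 st.py
python3 - <<'E'
from h import *
S=viewer.capture("side"); crop(S,220,60,200,150,4,"pics/s6.png")
im=viewer.capture("wrist"); cv2.imwrite("pics/w6.png",im)
E
```

```text
13.875 [ 410.8 -312.5  355. ] [0.004 0.989 0.148 0.002] 0.29784611739638756 [-0.88 -0.04  1.59 -0.    1.58  0.39] [-0.4 -0.8 -4.1] [ 0.011 -0.054  0.067] 45.52516550834949
```

View pics/s6.png

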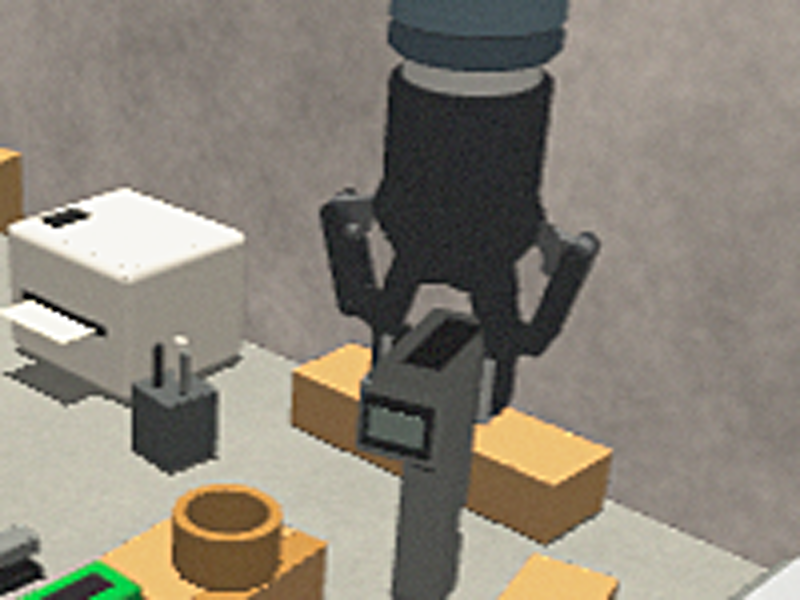

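View pics/w6.png

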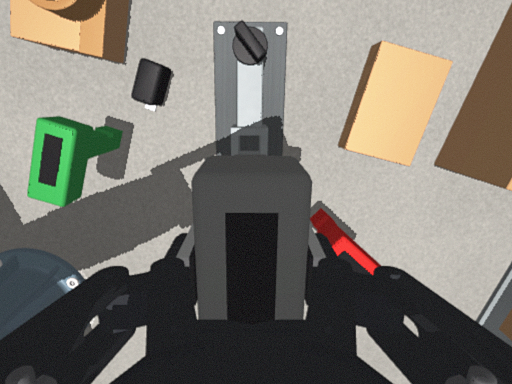

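```bash
cat > plan.py <<'E'
from h import *
from scipy.spatial.transform import Rotation as Ro
np.set_printoptions(suppress=True)
L=np.array([454.8,339.5,71.])
W2T=np.array([62.3,0,-17.5]) # window->TCP in scanner frame
def target(psi,th,W2T=W2T,d=150):
    x=np.array([np.cos(psi)*np.cos(th),np.sin(psi)*np.cos(th),np.sin(th)]); y=np.array([-np.sin(psi),np.cos(psi),0]); z=np.cross(x,y)
    Rs=np.c_[x,y,z]; W=L+d*x
    return Rs,W,W+Rs@W2T
def pose():
    o=env.get_obs(); q=o["ee_rot"]; return o["eef_pos"],Ro.from_quat([q[1],q[2],q[3],q[0]]).as_matrix(),o
F=np.diag([1,-1,-1.])
E
python3 - <<'E'
from plan import *
p,R,o=pose()
Rs=R@F; W=p-Rs@W2T
print("window side pred",proj("side",W),"meas",(319.2,165.7))
for th in (52,):
  for psi in (.6,.8,.9):
    Rs,W,T=target(psi,np.radians(th)); print(psi,"W",W.round(),"T",T.round(),"handle end",(W+Rs@[67,0,-136]).round())
for n,c,u,v,z in [("pr foot","scene",270,352,0),("pr foot front","scene",212,383,0),("pr top r","scene",271,313,150),("pr foot side","side",223,141,0),("tray","scene",276,318,60),("box corner","scene",367,328,95),("box far","scene",440,280,95)]: print(n,back(c,u,v,z).round())
S=cv2.imread("pics/scene0.png"); crop(S,165,240,210,144,3.8,"pics/c7.png")
E
```

```text
window side pred [[316.66423319 169.21546842]] meas (319.2, 165.7)
0.6 W [531. 392. 189.] T [574. 421. 228.] handle end [654. 475. 158.]
0.8 W [519. 406. 189.] T [555. 443. 228.] handle end [623. 512. 158.]
0.9 W [512. 412. 189.] T [545. 453. 228.] handle end [604. 528. 158.]
pr foot [749. 476.   0.]
pr foot front [911. 474.   0.]
pr top r [761. 487. 150.]
pr foot side [792. 531.   0.]
tray [706. 439.  60.]
box corner [567. 606.  95.]
box far [283. 594.  95.]
```

View pics/c7.png

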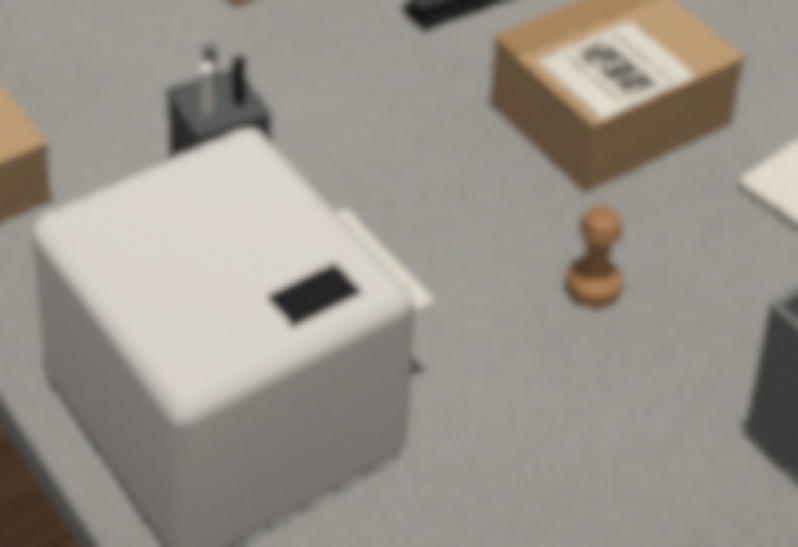

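>>> step_arm(series=[0, 0, 0, 0, 0, -0.268, 0, 0, 0, 0, 0, -0.268, 0, 0, 0, 0, 0, -0.268, 0.085, -0.067, 0, 0, 0, 0, 0.17, -0.134, 0, 0, 0, 0, 0.17, -0.134, 0, 0, 0, 0, 0.17, -0.134, 0, 0, 0, 0, 0.17, -0.134, 0, 0, 0, 0, 0.17, -0.134, 0, 0, 0, 0, 0.17, -0.134, 0, 0, 0, 0])

```text
t: 15.22
eef_pos: [479.7, 35.5, 347.6]
ee_rot: [-0.001, 0.939, 0.343, -0.002]
force: [0.7, -0.3, -1.6]
opening: 45.3
```

>>> step_arm(series=[0.17, -0.134, 0, 0, 0, 0, 0.17, -0.134, 0, 0, 0, 0, 0.17, -0.134, 0, 0, 0, 0, 0.17, -0.134, 0, 0, 0, 0, 0.17, -0.134, 0, 0, 0, 0, 0.17, -0.134, 0, 0, 0, 0, 0.17, -0.134, 0, 0, 0, 0, 0.085, -0.067, 0, 0, 0, 0, 0, 0, 0, 0, 0, 0])

```text
t: 16.35
eef_pos: [561.3, 432.6, 345.7]
ee_rot: [0.0, 0.939, 0.344, -0.003]
force: [0.8, 0.2, -2.6]
opening: 45.5
```

```bash
python3 st.py
```

```text
16.35 [561.3 432.6 345.7] [ 0.     0.939  0.344 -0.003] 0.7023752550446511 [0.49 0.43 1.07 0.   1.65 1.36] [ 0.8  0.2 -2.6] [-0.058 -0.003  0.02 ] 45.52328155519329
```

Now tip nose-down 52° (about +y of the tool).

>>> step_arm(series=[0, 0, 0, 0, 0.3, 0, 0, 0, 0, 0, 0.3, 0, 0, 0, 0, 0, 0.3, 0, 0, 0, 0, 0, 0.3, 0, 0, 0, 0, 0, 0.3, 0, 0, 0, 0, 0, 0.316, 0, 0, 0, 0, 0, 0, 0])

```text
t: 17.23
eef_pos: [558.9, 428.5, 342.8]
ee_rot: [-0.15, 0.847, 0.308, 0.407]
force: [-0.3, 0.1, -3.5]
opening: 44.9
```

```bash
python3 st.py
python3 - <<'E'
from plan import *
p,R,o=pose(); Rs=R@F
print("nose down deg",np.degrees(np.arcsin(Rs[2,0])),"psi",np.arctan2(Rs[1,0],Rs[0,0]))
Rt,W,T=target(.7,np.radians(52)); print("T",T,"dtool",R.T@(T-p))
for n in("scene","side"): cv2.imwrite(f"pics/{n}7.png",viewer.capture(n))
E
```

```text
17.225 [558.9 428.5 342.8] [-0.15   0.847  0.308  0.407] 0.6971333728150522 [ 0.37 -0.09  1.9   0.54  0.52  0.88] [-0.3  0.1 -3.5] [-0.49   0.527 -0.003] 44.925022544945875
nose down deg 51.38153557723251 psi 0.6945385198885758
T [565.31596317 432.58631164 227.52060717] dtool [-85.34892795   1.39252037  77.86211998]
```

View pics/scene7.png

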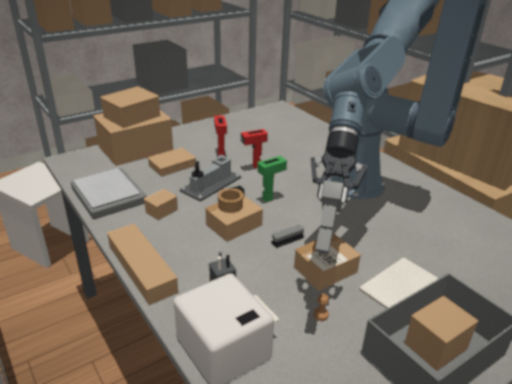

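View pics/side7.png

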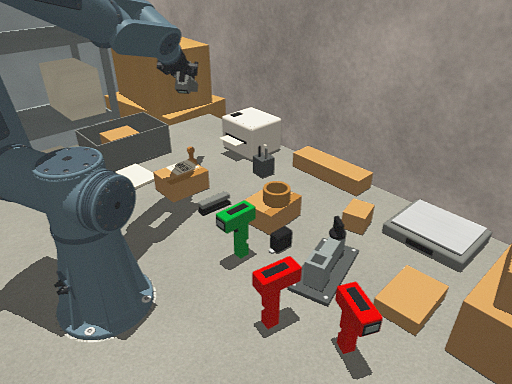

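>>> step_arm(series=[-0.11, 0.002, 0.1, 0, 0, 0, -0.11, 0.002, 0.1, 0, 0, 0, -0.08, 0, 0.07, 0, 0, 0, -0.035, 0, 0.035, 0, 0, 0, 0, 0, 0, 0, 0, 0, 0, 0, 0, 0, 0, 0])

```text
t: 18.08
eef_pos: [571.1, 436.7, 239.2]
ee_rot: [-0.151, 0.844, 0.308, 0.413]
force: [-0.6, -0.8, -2.1]
opening: 45.3
```

```bash
python3 st.py
python3 - <<'E'
from plan import *
p,R,o=pose(); Rs=R@F
print("nose down deg",np.degrees(np.arcsin(Rs[2,0])),"psi",np.arctan2(Rs[1,0],Rs[0,0]))
W=p-Rs@W2T; print("W",W, "dist",np.linalg.norm(W-L), "aim at z71",W-Rs[:,0]*(W[2]-71)/Rs[2,0])
corn={"win":(-67,0,136),"ft+":(-65,23,157),"ft-":(-65,-23,157),"fb+":(-65,23,115),"fb-":(-65,-23,115),"bt+":(35,23,157),"bt-":(35,-23,157),"bb+":(35,23,115),"hb":(15,14,0),"hb2":(15,-14,0),"hb3":(-15,14,0),"hb4":(-15,-14,0)}
boxes={"scene":(280,150,100,140,5),"side":(140,60,80,130,5),"wrist":(0,0,512,384,1)}
for n in boxes:
    im=viewer.capture(n); b=boxes[n]
    crop(im,*b[:4],b[4],f"pics/{n}8.png")
    print(n,{k:((proj(n,W+Rs@(np.array(v)-[-67,0,136]))[0]-b[:2]+.5)*b[4]-.5).round().tolist() for k,v in corn.items()})
E
```

```text
18.075 [571.1 436.7 239.2] [-0.151  0.844  0.308  0.413] 0.7009197586758438 [0.37 0.08 1.97 0.92 0.33 0.48] [-0.6 -0.8 -2.1] [-0.39   0.526 -0.037] 45.26544430406759
nose down deg 52.14700968915394 psi 0.70151801491266
W [531.33469251 403.07959777 200.73883666] dist 163.499511150373 aim at z71 [454.31581486 338.00737433  71.        ]
scene {'win': [228.0, 462.0], 'ft+': [280.0, 430.0], 'ft-': [191.0, 414.0], 'fb+': [266.0, 509.0], 'fb-': [176.0, 492.0], 'bt+': [283.0, 371.0], 'bt-': [186.0, 354.0], 'bb+': [267.0, 456.0], 'hb': [204.0, 702.0], 'hb2': [144.0, 689.0], 'hb3': [206.0, 713.0], 'hb4': [147.0, 701.0]}
side {'win': [233.0, 309.0], 'ft+': [193.0, 296.0], 'ft-': [257.0, 299.0], 'fb+': [210.0, 313.0], 'fb-': [272.0, 315.0], 'bt+': [206.0, 158.0], 'bt-': [270.0, 161.0], 'bb+': [223.0, 179.0], 'hb': [271.0, 255.0], 'hb2': [306.0, 256.0], 'hb3': [268.0, 292.0], 'hb4': [303.0, 294.0]}
wrist {'win': [251.0, 358.0], 'ft+': [201.0, 393.0], 'ft-': [301.0, 393.0], 'fb+': [213.0, 326.0], 'fb-': [290.0, 326.0], 'bt+': [189.0, 184.0], 'bt-': [314.0, 184.0], 'bb+': [206.0, 161.0], 'hb': [235.0, 158.0], 'hb2': [266.0, 158.0], 'hb3': [236.0, 190.0], 'hb4': [266.0, 190.0]}
```

View pics/scene8.png

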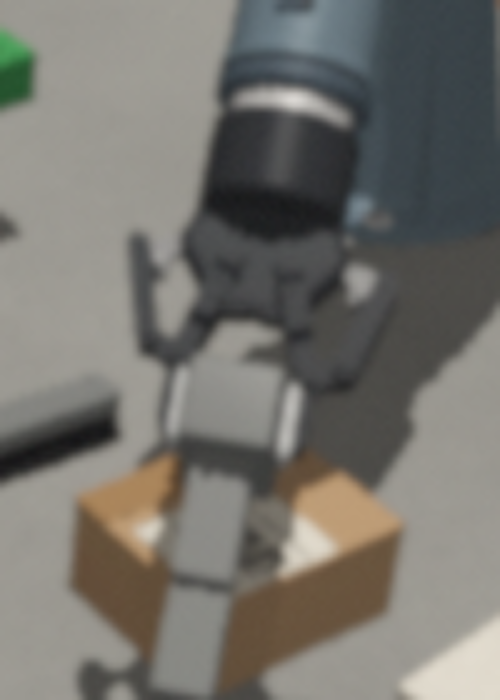

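View pics/side8.png

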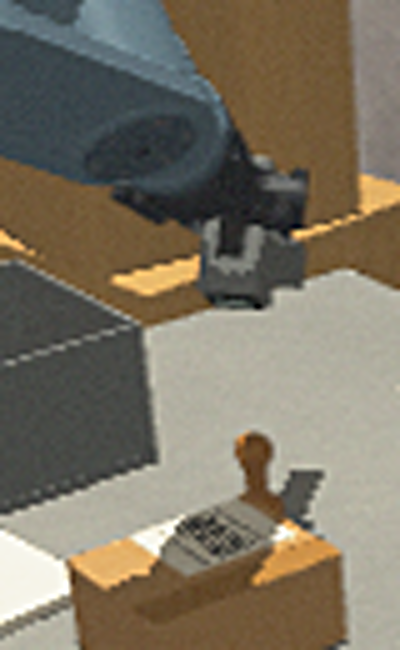

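View pics/wrist8.png

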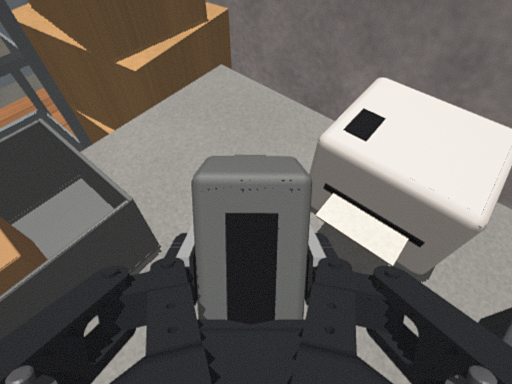

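>>> step_arm(series=[-0.034, -0.003, 0, 0, 0, 0, -0.034, 0, 0, 0, 0, 0, 0, 0, 0, 0, 0, 0, 0, 0, 0, 0, 0, 0, 0, 0, 0, 0, 0, 0])

```text
t: 18.85
eef_pos: [561.7, 429.9, 224.5]
ee_rot: [-0.15, 0.844, 0.308, 0.412]
force: [0.0, 0.3, -1.9]
opening: 45.4
```

```bash
python3 st.py
python3 - <<'E'
from plan import *
W2T=np.array([58.8,0,-17.5])
p,R,o=pose(); Rs=R@F
print("nose down deg",np.degrees(np.arcsin(Rs[2,0])),"psi",np.arctan2(Rs[1,0],Rs[0,0]))
W=p-Rs@W2T; print("W",W, "dist",np.linalg.norm(W-L), "aim at z71",W-Rs[:,0]*(W[2]-71)/Rs[2,0])
corn={"win":(-67,0,136),"ft+":(-65,23,157),"ft-":(-65,-23,157),"fb+":(-65,23,115),"fb-":(-65,-23,115),"bt+":(35,23,157),"bt-":(35,-23,157),"bb+":(35,23,115),"bb-":(35,-23,115),"hb":(15,14,0),"hb2":(15,-14,0),"hb3":(-15,14,0),"hb4":(-15,-14,0),"aim":(-217,0,136)}
boxes={"scene":(295,210,80,110,7),"side":(165,100,50,50,12)}
for n in boxes:
    im=viewer.capture(n); b=boxes[n]
    c=cv2.resize(im[b[1]:b[1]+b[3],b[0]:b[0]+b[2]],None,fx=b[4],fy=b[4],interpolation=cv2.INTER_CUBIC)
    for k,v in corn.items():
        q=(proj(n,W+Rs@(np.array(v)-[-67,0,136]))[0]-b[:2]+.5)*b[4]-.5
        cv2.drawMarker(c,(int(round(q[0])),int(round(q[1]))),(0,255,0) if v[1]>0 else (0,0,255) if v[1]<0 else (255,0,0),cv2.MARKER_CROSS,9,1)
    cv2.imwrite(f"pics/{n}9.png",c)
E
```

```text
18.85 [561.7 429.9 224.5] [-0.15   0.844  0.308  0.412] 0.7000554989900226 [0.37 0.08 2.01 1.01 0.31 0.38] [ 0.   0.3 -1.9] [-0.471  0.547 -0.024] 45.35233076852842
nose down deg 52.084049851265206 psi 0.7003703419739045
W [523.47806219 397.72422292 188.88912338] dist 148.33941409037973 aim at z71 [453.26689027 338.5417054   71.        ]
```

View pics/scene9.png

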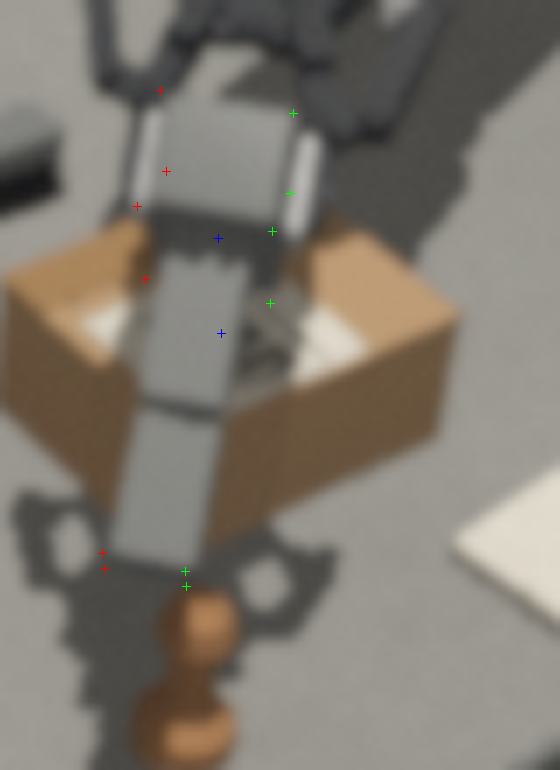

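View pics/side9.png

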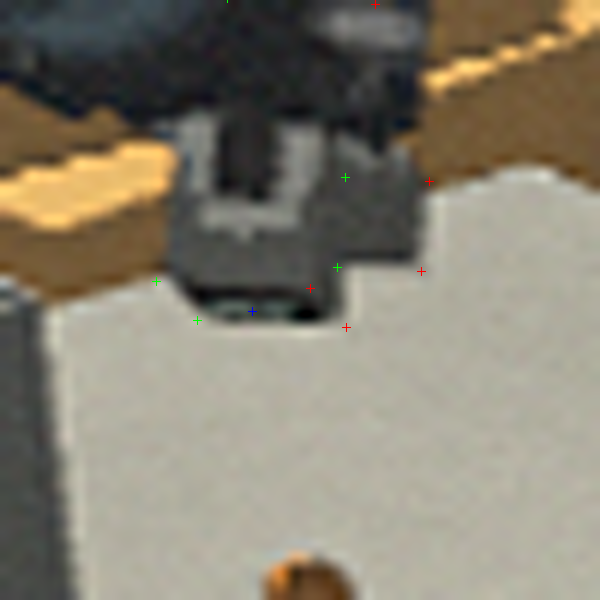

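The overlay agrees with both views to about 1 px. Aim is about 2 mm from the label centre, the distance is about 148 mm and nose-down is 52°. I'll hold briefly, then check that everything is steady.

>>> step_arm(series=[0, 0, 0, 0, 0, 0, 0, 0, 0, 0, 0, 0, 0, 0, 0, 0, 0, 0, 0, 0, 0, 0, 0, 0, 0, 0, 0, 0, 0, 0, 0, 0, 0, 0, 0, 0, 0, 0, 0, 0, 0, 0, 0, 0, 0, 0, 0, 0])

```text
t: 19.95
eef_pos: [561.3, 429.7, 223.7]
ee_rot: [-0.15, 0.844, 0.308, 0.412]
force: [-0.2, -0.7, -2.0]
opening: 44.8
```

```bash
python3 st.py
python3 - <<'E'
from plan import *
W2T=np.array([58.8,0,-17.5])
p,R,o=pose(); Rs=R@F; W=p-Rs@W2T
print("dist",np.linalg.norm(W-L), "aim",W-Rs[:,0]*(W[2]-71)/Rs[2,0],np.abs(o["joint_velocities"]).max())
a=cv2.imread("pics/side9.png"); cv2.imwrite("pics/side10.png",viewer.capture("side"))
E
```

```text
19.95 [561.3 429.7 223.7] [-0.15   0.844  0.308  0.412] 0.6998184131012831 [0.37 0.08 2.01 1.01 0.31 0.38] [-0.2 -0.7 -2. ] [-0.505  0.552 -0.05 ] 44.81100028678094
dist 147.46557487567432 aim [453.10621666 338.61628308  71.        ] 0.001189303617633178
```

View pics/side10.png

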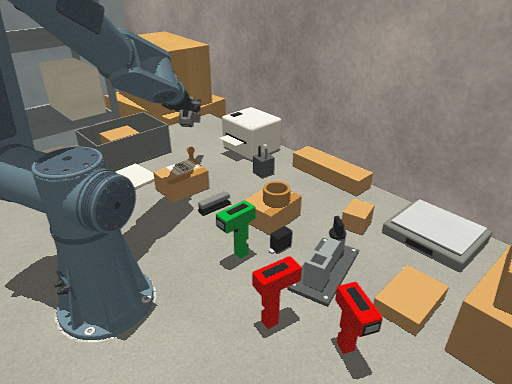

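The side view shows the scanner held at (190,117) above the labelled parcel. The parcels and bystanders are where they started, and the knob is turned.

```bash
python3 -c "
from workcell import env
print(env.sign_off())"
```

```text
the job is handed in; nothing more can be done
None
```

I turned the knob to its stop, drew the grey scanner straight up out of its socket, and handed in with it held over the labelled parcel at about 20 s. The sign-off gives no verdict.

- **Knob:** it turned counterclockwise by about 1.27 rad. I took the sharp rise in moment to 0.55 N·m as the stop, at the expected angle of about 1.3 rad.
- **Final hold:** the scanner is nose-down by about 52°. The window is about 147 mm from the label, and its line of sight meets the label about 2 mm from its middle.
- **Steadiness:** joint speeds were about 0.001 rad/s over the last second. The only force was about 2 N, which fits the scanner's weight.
- **Surroundings:** the last side view shows the parcels and other things where they started.

**Checks that disagreed:** the scanner sat 3–5 mm further back in the grip than my first fit said, so I corrected the distance for that. After the correction, the predicted outline still differed from the pictures by up to 1 px (about 2–3 mm). The two cameras put the label's middle about 4 mm apart, and I aimed at the average.

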